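# Fit the hand-turning tool to a splined pump shaft

## Robot

A 7-joint arm with a two-finger parallel gripper is mounted at the origin on the work surface. World frame = base frame: x ahead of the robot, y to its left, z up, the work surface at z = 0. Lengths are in m, angles in rad, forces in N, time in s.
With the tool pointing down it reaches from about 0.35 to 0.9 m from the base axis. Payload 7.2 kg.
Tool frame: the origin (TCP) lies on the centre line of the jaws, within the pads' length; the fingertips stand env.tip_extent ahead of it and the grasp point (between the pads) lies 5 mm behind it (env.tip_extent is the distance from the TCP to the fingertips, in m); z points along the fingers, y is the line along which they close (so a half turn about z gives the same grasp; the last joint's range is limited). The gripper opens to 85 mm and grips with 20 to 120 N. Pads are 22 mm wide; open, the fingers measure 114 mm over their backs; the gripper's body (76 mm by 85 mm) begins 54 mm behind the grasp point. The pads swing forward as they close: fully open they stand 13 mm farther back than shut.
Start: joints at [-0.068, 0.411, -0.013, 1.596, 0.006, 1.134, -0.082], TCP at [0.625, -0, 0.221] pointing down, gripper open.
Joint ranges: [-2.95, 2.95], [-0.29, 1.99], [-1.47, 1.44], [0.14, 2.54], [-1.03, 4.17], [0.13, 1.85], [-2.86, 2.86]. Speed limits (rad/s): [2.39, 2.39, 3.01, 3.01, 3.14, 3.14, 3.14].

## Interface

Orientations are given as [roll, pitch, yaw] about the fixed x, y, z axes, in that order (R = Rz(yaw) Ry(pitch) Rx(roll)).
In Python, from bench import sense, eyes, ticket, env gives the robot as it stands. The module is installed in compiled form; this text tells all that it offers.
- The arm moves only by the tool carry_out, never from a script. Its argument "moves" is a list that holds one entry, the list of rows, each a list of 7 numbers: the shift along the tool's x, y, z in mm, then the turn, a rotation vector about the tool's x, y, z in degrees, then the closure in counts, from 0 (fully open) to 255 (shut). In form: [[[dx, dy, dz, wx, wy, wz, fingers], ...]]. A call has 1 to 20 rows; each row shifts and turns the commanded pose from where the row before left it, along the tool's axes as they then stand; what a row does not reach is not made up. A row lasts 1/8 s, in which the tool goes at most 62.5 mm and 10.7 degrees, less where a joint would pass 70% of its speed; a pose out of reach is approached as far as the arm can. A call is refused whole if a number of a shift passes 62.5 or a number of a turn 10.7, either way. A call with a gripper value outside its range is refused whole. The fingers move at their own pace and stop on an object; "newtons" is the grip in N (left out, the last holds). Time passes only in rows, so rows that do not move let the fingers close. It gives the time, the measured TCP pose, the force, the opening and the grip force at its end, in the units of the state.
- sense(): the state, without advancing time (a new reading comes with each control period).
- eyes.grab_frame(name): name is "scene" or "side" or "wrist"; returns a dict with "color" (384x512x3 uint8, blue, green, red), "fx", "fy", "cx", "cy" (pixels), "R" (3x3) and "t" (3): a world point X has camera coordinates R X + t. Camera axes: x right, y down, z forward; pixel columns grow to the right and rows downward; lengths in m; the calibration is good to about 2 mm. A picture is of the moment at which its call begins. There is no depth.
- ticket.finish_job(): hands the job in; it is judged then, once.
The state is a dict: "time": time; "qpos": joint angles; "joint_velocities": joint speeds; "tau": joint torques, N m; "position": TCP position; "tool_rot": TCP orientation; "force": force on the tool from outside, world axes, zero at the start; "torque": the same for the moment, N m; "finger_gap": finger opening in m; "gripper_force": force on a finger pad.
Only numpy, scipy, OpenCV 4.12 (cv2) and the standard library are available. Lean on these libraries where they do the work, as an engineer would, in place of code of your own. Each camera call takes 0.05 s, during which the arm holds its last target. There are 200 camera calls.

## Task

Get the sea-water pump ready to be turned over by hand: lower the steel socket, fork upwards, onto the pump's toothed shaft, turned so that the teeth enter its keyways and it slides fully home. Then lower the bar with the yellow handle, handle up, into both open slots of the fork until it lies evenly on the bottom of both, and let go. Do not let either part drop into place, and leave the ring, can and spanner where they are.

Things in the scene. Friction and masses are not known exactly. Their poses are not given: they have to be found in the camera images.
- pump: Green pump fixed on the bench, shaft up; origin under its centre on the bench, z up. Foot 130 x 120 mm, round body 110 mm across, flange 124 mm across with top at 74 mm, then a black collar 68 mm across; its flat top, the seat for the socket, is 90 mm above the bench. Two hose stubs reach 110 mm from the axis, 0.6 rad either side of +x, 36 mm up.
- shaft_top (a point): Top centre of the pump's upright steel shaft, 34 mm above the seat. Core 22 mm across; four teeth along this frame's +-x and +-y, 7 mm wide, out to 16 mm from the axis, 30 mm high from the seat (next 3 mm thinned to 4 mm wide). z up. Turns stiffly (0.5 N m), stays where left; its angle has nothing to do with the pump body's.
- socket_mid (a point): Loose steel socket, 0.4 kg, 54 mm high, standing fork up: this point is its centre, 27 mm above its foot, z up. Body 48 x 48 mm (sides along x and y), 36 mm high. Through bore 25 mm across with four keyways along +-x, +-y, 10.5 mm wide, out to 17.5 mm from the axis: fits the shaft in any of four quarter turns. Fully home, its foot rests on the pump's seat.
- fork (a point): The blue fork on the socket: this point is midway between its slots, at their floors, 40 mm above the socket's foot; axes as the socket's. Two ears 17.5 to 24 mm either side along x, 40 mm wide along y, tops 14 mm above this point, each with an open-topped slot 16 mm wide running along x, prong tips rounded.
- bar_mid (a point): Loose turning bar, 0.2 kg, lying handle up: dark square steel bar 140 mm long along x, 12 x 12 mm, with an upright yellow handle block in its middle, 28 mm (x) by 24 mm (y) by 52 mm high. This point is the block's centre; undersides of bar and block are level, 26 mm below it. z up. In the fork, the bar runs through both slots and the block stands between the ears.
- clamp_ring_mid (a point): Bystander: centre of a flat steel clamp ring, 124 mm across, 12 mm high, lying on the bench.
- filter_can_mid (a point): Bystander: centre of an upright white can, 72 mm across and 110 mm high.
- spanner_mid (a point): Bystander: a spanner lying flat on the bench between the robot and the pump, along its own x.
Mind the look-alikes: they are no part of the job. What is shaped like the part that bears bar_mid but green, red or turquoise is not meant.

How it is judged:
By the outcome, as a careful person would: the job done as asked, in the order asked, and still so for the second after the job is handed in, with the robot touching nothing.
It also fails if it takes over 67 s, if anything falls off the work surface, if the arm or the gripper's body presses on something with over 40 N, if the wrist force passes 120 N, or if a joint passes its speed limit or range.

## Working session

There is one attempt and no reset: what is moved stays moved. The work goes in short steps, Python scripts to look and compute and a tool call to move; the robot and the scene stay as the last step left them, time stands still between calls to the robot, and variables do not carry over. Pictures are saved under pics/ and viewed, at most 10 in all, crops included, and the job is handed in when it is done.

Besides the shell and the picture viewer there is one more tool, called after "Emit:" as name(argument=value, ...) on one line, values as JSON. carry_out: Moves the arm, as the interface text tells. Its arguments: {"type":"object","properties":{"moves":{"type":"array","items":{"type":"array","items":{"type":"array","items":{"type":"number"}}}},"newtons":{"type":"number"}},"required":["moves"]}

```bash
mkdir -p pics; python3 - <<'E'
from bench import sense, eyes, env
import cv2,pickle
s=sense();print({k:s[k] for k in("time","position","tool_rot","force","finger_gap")},env.tip_extent)
F={}
for n in("scene","side","wrist"):
    f=eyes.grab_frame(n);F[n]=f
    cv2.imwrite(f"pics/{n}0.png",cv2.resize(f["color"],(800,600),interpolation=cv2.INTER_CUBIC))
    print(n,f["fx"],f["cx"],f["cy"],f["R"],f["t"])
pickle.dump(F,open("f0.pkl","wb"))
E
```

```text
{'time': 0.0, 'position': array([ 6.24474013e-01, -4.60104531e-05,  2.19845914e-01]), 'tool_rot': array([-3.13996954e+00,  1.21841285e-04,  1.57080675e+00]), 'force': array([ 0.45864579, -0.23244419, -0.56058382]), 'finger_gap': 0.08533699320172768} 0.014
scene 350.0484452165411 257.135135797471 192.32145861795487 [[-0.7723289   0.63511167  0.01188466]
 [ 0.34163285  0.43107115 -0.8351435 ]
 [-0.53553251 -0.64094527 -0.54990371]] [ 0.48013624 -0.04315847  1.15157403]
side 369.9764785805827 251.47493198226968 189.64372069719622 [[ 0.80872944 -0.58817614 -0.00234998]
 [-0.31031864 -0.42328055 -0.85119676]
 [ 0.49965892  0.68911712 -0.52484146]] [-0.50431478  0.20984048  1.09370637]
wrist 306.80968021304807 257.33639204664337 190.07246937132888 [[ 9.99999574e-01 -9.10778401e-04  1.47353412e-04]
 [-9.17478130e-04 -9.64819667e-01  2.62910950e-01]
 [-9.72841452e-05 -2.62910973e-01 -9.64820092e-01]] [-0.62516857 -0.03460386  0.37615744]
```

View pics/scene0.png

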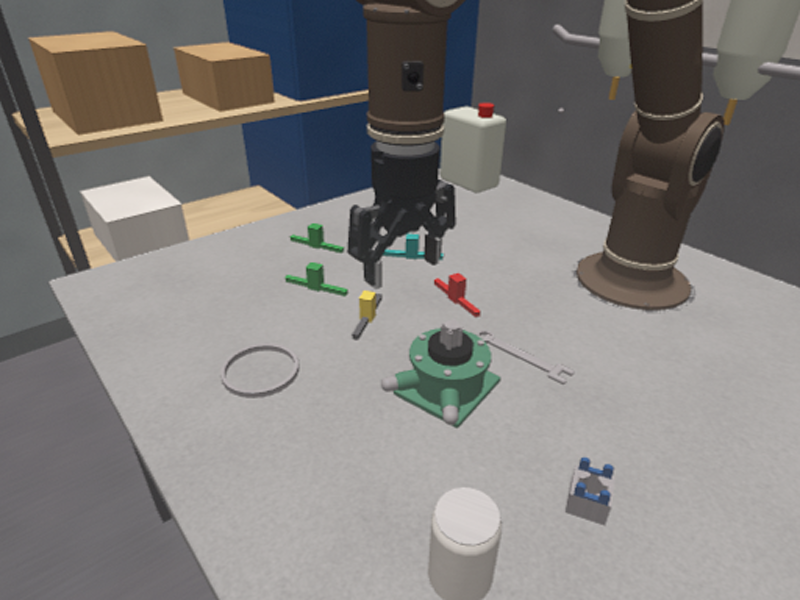

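View pics/side0.png

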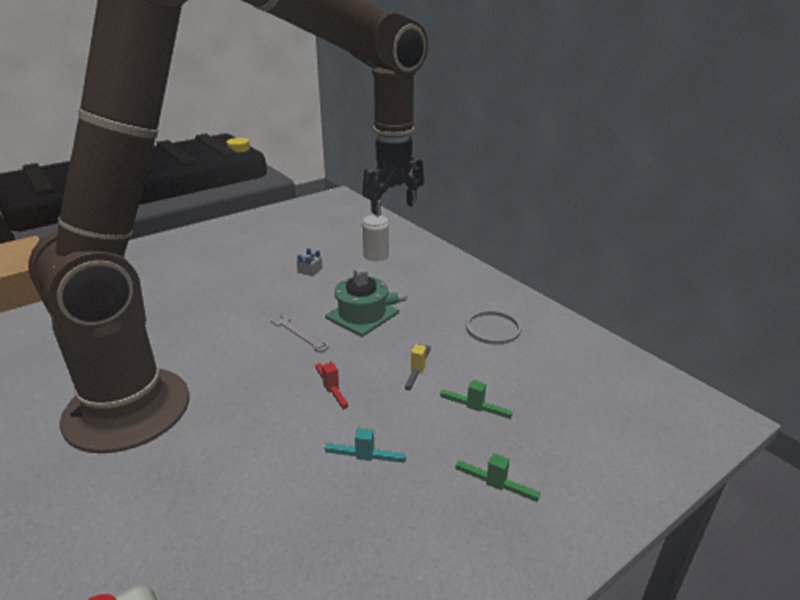

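View pics/wrist0.png

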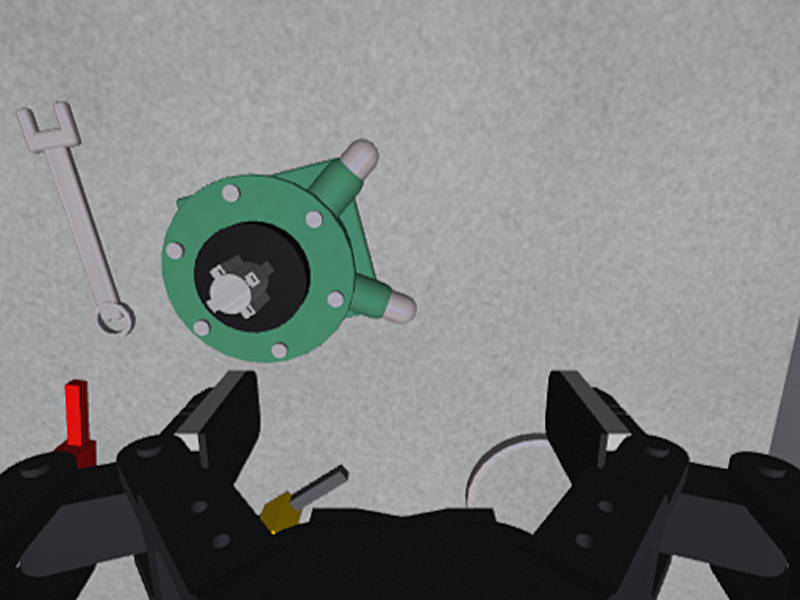

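The pictures show the pump with its shaft top (wrist 230,295) and the socket on the +y side (scene 593,485; side 309,263). The yellow bar is at scene 368,297 and side 419,352. Next I'll compute coarse positions.

```bash
cat > h.py <<'E'
import numpy as np
def at_z(f,u,v,z,s=0.64,off=(0,0)):
    """world point at height z seen at picture pixel (u,v); s scales picture->raw, off = crop origin raw"""
    u=(u+.5)*s-.5+off[0]; v=(v+.5)*s-.5+off[1]
    d=f["R"].T@np.array([(u-f["cx"])/f["fx"],(v-f["cy"])/f["fy"],1]); c=-f["R"].T@f["t"]
    return c+d*(z-c[2])/d[2]
E
python3 - <<'E'
import pickle;from h import *
np.set_printoptions(precision=4,suppress=True)
F=pickle.load(open("f0.pkl","rb"))
S,D,W=F["scene"],F["side"],F["wrist"]
for n,f,u,v,z in [("shaft W",W,230,295,.124),("shaft S",S,452,330,.124),("shaft D",D,361,272,.124),
 ("collar W",W,252,277,.09),
 ("s tip a",S,584,463,.054),("s tip b",S,608,468,.054),("s tip c",S,580,489,.054),("s tip d",S,604,496,.054),
 ("sock D mid",D,309,262,.03),
 ("bar end S",S,378,297,.012),("bar end S2",S,357,334,.012),("bar end D",D,428,349,.012),("bar end D2",D,408,386,.012),
 ("bar blk S",S,369,295,.052),("blk D",D,419,349,.052),("barend W",W,344,471,.012),("can",S,467,515,.11),("ring",S,260,371,.006),("spW1",W,115,318,.005),("spW2",W,50,125,.005),("red S",S,457,279,.052)]:
    print(n,at_z(f,u,v,z))
E
```

```text
shaft W [ 0.5328 -0.0013  0.124 ]
shaft S [0.5392 0.0107 0.124 ]
shaft D [ 0.5274 -0.0111  0.124 ]
collar W [0.5345 0.0008 0.09  ]
s tip a [0.5342 0.2473 0.054 ]
s tip b [0.5177 0.2705 0.054 ]
s tip c [0.5707 0.2673 0.054 ]
s tip d [0.5571 0.2908 0.054 ]
sock D mid [0.5365 0.2575 0.03  ]
bar end S [ 0.4661 -0.2631  0.012 ]
bar end S2 [ 0.5677 -0.1908  0.012 ]
bar end D [ 0.5653 -0.2058  0.012 ]
bar end D2 [ 0.4585 -0.276   0.012 ]
bar blk S [ 0.5119 -0.2292  0.052 ]
blk D [ 0.5162 -0.236   0.052 ]
barend W [ 0.5746 -0.1887  0.012 ]
can [0.7309 0.2336 0.11  ]
ring [ 0.7441 -0.2139  0.006 ]
spW1 [ 0.3943 -0.0521  0.005 ]
spW2 [0.3705 0.0942 0.005 ]
red S [ 0.3463 -0.1703  0.052 ]
```

Emit:
carry_out(moves=[[[0, -30, 0, 0, 0, 0, 0], [0, -30, 0, 0, 0, 0, 0], [0, -31, 0, 0, 0, 0, 0], [0, 0, 0, 0, 0, 0, 0], [0, 0, 0, 0, 0, 0, 0]]])

```text
time: 0.78
position: [0.5346, -0.0, 0.2209]
tool_rot: [3.141, -0.0, 1.571]
force: [-1.0, 0.3, -0.1]
finger_gap: 0.0852
gripper_force: 0.0
```

```bash
cat >> h.py <<'E'
def snap(tag,cam="wrist",crop=None,k=4):
    """save enlarged raw crop (x0,y0,w,h), return frame; picture pixel -> raw by s=1/k, off=(x0,y0)"""
    from bench import eyes
    import cv2,pickle
    f=eyes.grab_frame(cam); x,y,w,h=crop
    cv2.imwrite(f"pics/{tag}.png",cv2.resize(f["color"][y:y+h,x:x+w],(w*k,h*k),interpolation=cv2.INTER_CUBIC))
    pickle.dump(f,open(tag+".pkl","wb")); return f
E
python3 -c "
from h import *
from bench import sense
s=sense();print(s['time'],s['position'],s['tool_rot'])
snap('shaft1',crop=(190,130,130,110),k=5)"
```

```text
0.775 [ 5.34626392e-01 -2.22745270e-06  2.20907538e-01] [ 3.14074066e+00 -2.70581925e-05  1.57083486e+00]
```

View pics/shaft1.png

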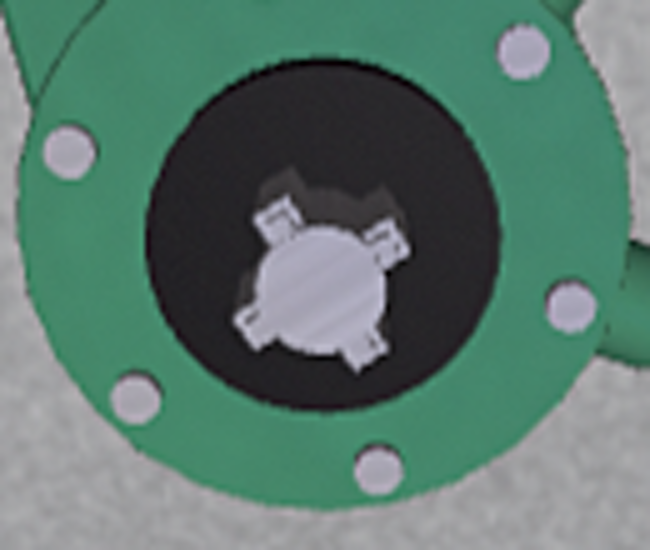

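The shaft top's centre is at crop (322,290). The teeth are at (277,217), (390,243), (366,352) and (255,327), so they sit at about 32° mod 90. Next I'll hover over the socket with the jaws turned about 31°.

Emit:
carry_out(moves=[[[30, 0, 0, 0, 0, 0, 0], [50, 5, 0, 0, 0, 0, 0], [54, 5, 0, 0, 0, 0, 0], [54, 0, 0, 0, 0, -7, 0], [0, 0, 0, 0, 0, -8, 0], [0, 0, 0, 0, 0, -8, 0], [0, 0, 0, 0, 0, -8, 0], [0, 0, 0, 0, 0, 0, 0], [0, 0, 0, 0, 0, 0, 0]]])

```text
time: 1.95
position: [0.5444, 0.188, 0.2204]
tool_rot: [-3.141, -0.0, 2.109]
force: [0.8, 0.1, -0.6]
finger_gap: 0.0855
gripper_force: 0.0
```

```bash
python3 -c "
from h import *
import pickle
from bench import sense
s=sense();print(s['time'],s['position'],s['tool_rot'])
f=pickle.load(open('shaft1.pkl','rb'))
g=lambda u,v,z:at_z(f,u,v,z,.2,(190,130))[:2]
print('c',g(322,290,.124),'collar',g(323,234,.09),'flange',g(325,205,.074))
a,b,c,d=[g(u,v,.122) for u,v in((277,217),(390,243),(366,352),(255,327))]
for p,q in((c,a),(d,b)): w=q-p;print(np.degrees(np.arctan2(w[1],w[0])),np.linalg.norm(w),(p+q)/2)
snap('sock1',crop=(160,40,220,240),k=2)"
```

```text
1.95 [0.54435611 0.18799046 0.2204227 ] [-3.14139464e+00 -2.15255500e-04  2.10853584e+00]
c [ 0.53266856 -0.00071945] collar [0.53259238 0.00125874] flange [0.53287969 0.00355648]
122.35898729573735 0.027953516999808123 [ 5.32659517e-01 -4.26733089e-04]
32.612969960768524 0.027169993438384367 [ 5.32654621e-01 -4.26058967e-04]
```

View pics/sock1.png

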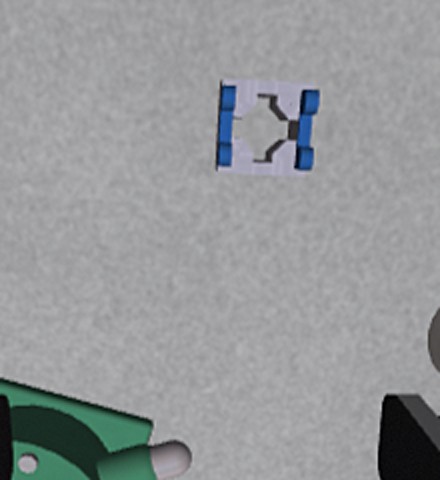

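The socket stands ahead in the picture. Its body corners are near crop (222,80), (320,83), (313,176) and (219,170).

```bash
python3 -c "
from h import *
import pickle
f=pickle.load(open('sock1.pkl','rb'))
g=lambda u,v,z:at_z(f,u,v,z,.5,(160,40))[:2]
P=[g(u,v,.054) for u,v in((229,95),(312,99),(305,157),(224,154))]
Q=[g(u,v,.036) for u,v in((223,80),(320,83),(313,176),(219,170))]
for A in(P,Q):
  print(np.mean(A,0),[ (round(np.linalg.norm(A[i]-A[j]),4),round(np.degrees(np.arctan2(*(A[j]-A[i])[::-1])),1)) for i,j in((0,1),(3,2),(3,0),(2,1))])
"
```

```text
[0.54054853 0.26492001] [(np.float64(0.0411), np.float64(28.1)), (np.float64(0.041), np.float64(28.7)), (np.float64(0.0284), np.float64(116.5)), (np.float64(0.028), np.float64(116.4))]
[0.54321533 0.26581692] [(np.float64(0.0503), np.float64(29.1)), (np.float64(0.0508), np.float64(27.2)), (np.float64(0.0457), np.float64(118.7)), (np.float64(0.0474), np.float64(119.3))]
```

Emit:
carry_out(moves=[[[34, 18, 15, 0, 0, 0, 0], [34, 19, 15, 0, 0, 0, 0], [0, 0, 10, 0, 0, 3, 0], [0, 0, 0, 0, 0, 0, 0], [0, 0, 0, 0, 0, 0, 0]]])

```text
time: 2.62
position: [0.5412, 0.2648, 0.1811]
tool_rot: [3.141, 0.0, 2.059]
force: [-0.2, -0.3, 0.2]
finger_gap: 0.0856
gripper_force: 0.0
```

```bash
python3 -c "
from h import *
from bench import sense
s=sense();print(s['time'],s['position'],np.degrees(s['tool_rot']))
f=snap('sock2',crop=(190,110,130,120),k=5)"
```

```text
2.625 [0.5411554  0.26484148 0.18114689] [1.79969972e+02 2.18575027e-02 1.17969896e+02]
```

View pics/sock2.png

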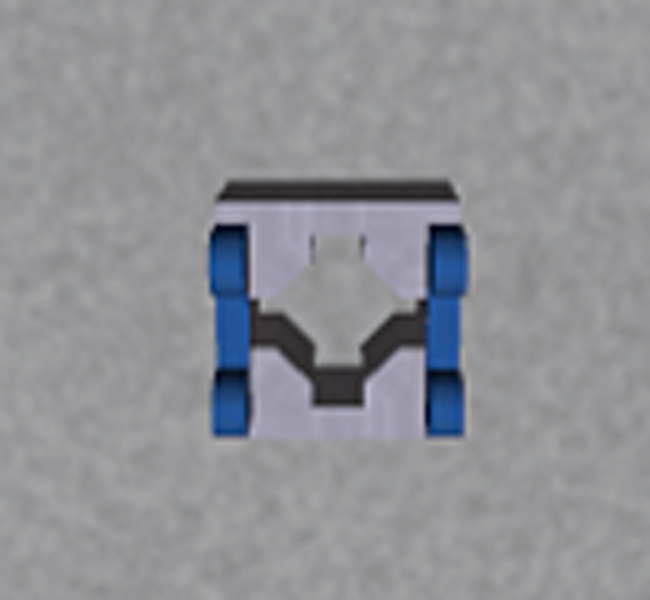

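The socket is square to the jaws. Its body top spans crop (214..462, 202..438).

```bash
python3 -c "
from h import *
import pickle
from bench import sense
f=pickle.load(open('sock2.pkl','rb'))
g=lambda u,v,z:at_z(f,u,v,z,.2,(190,110))[:2]
A=[g(u,v,.036) for u,v in((215,202),(461,202),(463,438),(213,438))]
K=[g(338,236,.036),g(338,406,.036)]
P=[g(u,v,.054) for u,v in((229,262),(449,262),(446,405),(231,405))]
s=sense();y=s['tool_rot'][2];tx=np.array([np.cos(y),np.sin(y)]);ty=np.array([np.sin(y),-np.cos(y)])
for B in(A,K,P):
  d=np.mean(B,0)-s['position'][:2];print(np.mean(B,0),'tool mm',1e3*d@tx,1e3*d@ty,[round(np.linalg.norm(B[i]-B[i-1]),4) for i in range(len(B))])
for i,j in((0,1),(3,2),(3,0),(2,1)):print(np.degrees(np.arctan2(*(A[j]-A[i])[::-1])),end=' ')
"
```

```text
[0.54110533 0.2648908 ] tool mm 0.10451117597875129 -0.1148192492031538 [np.float64(0.0478), np.float64(0.0477), np.float64(0.0478), np.float64(0.0506)]
[0.54108473 0.26492056] tool mm 0.140459366476983 -0.11906326401534575 [np.float64(0.0344), np.float64(0.0344)]
[0.54042695 0.26640222] tool mm 1.7575802960370257 -0.005406467298674546 [np.float64(0.0273), np.float64(0.0405), np.float64(0.0273), np.float64(0.0406)]
27.899179163153025 27.87981046224301 116.21221699243489 119.60654717961864
```

Emit:
carry_out(moves=[[[0, 0, 30, 0, 0, 0, 0], [0, 0, 45, 0, 0, 0, 0], [0, 0, 45, 0, 0, 0, 0], [0, 0, 25, 0, 0, 0, 0], [0, 0, 8, 0, 0, 0, 60], [0, 0, 0, 0, 0, 0, 90], [0, 0, 0, 0, 0, 0, 105], [0, 0, 0, 0, 0, 0, 130], [0, 0, 0, 0, 0, 0, 160], [0, 0, 0, 0, 0, 0, 160], [0, 0, 0, 0, 0, 0, 160]]], newtons=60)

```text
time: 4.05
position: [0.5415, 0.2656, 0.0298]
tool_rot: [3.139, 0.0, 2.059]
force: [-1.7, -1.3, 5.9]
finger_gap: 0.0449
gripper_force: 60.0
```

Emit:
carry_out(moves=[[[0, 0, -20, 0, 0, 0, 160], [0, 0, -40, 0, 0, 0, 160], [0, 0, -45, 0, 0, 0, 160], [0, 0, -40, 0, 0, -4.5, 160], [-25, -17, 0, 0, 0, 0, 160], [-44, -30, 0, 0, 0, 0, 160], [-50, -34, 0, 0, 0, 0, 160], [-50, -34, 0, 0, 0, 0, 160], [-35, -24, 0, 0, 0, 0, 160], [-15, -11, 0, 0, 0, 0, 160], [0, 0, 0, 0, 0, 0, 160], [0, 0, 0, 0, 0, 0, 160], [0, 0, 0, 0, 0, 0, 160]]])

```text
time: 5.68
position: [0.5319, 0.0015, 0.1728]
tool_rot: [3.141, -0.0, 2.14]
force: [-0.5, 1.0, -5.3]
finger_gap: 0.0452
gripper_force: 62.5
```

```bash
python3 -c "
from h import *
from bench import sense
s=sense();p=s['position'];y=s['tool_rot'][2]
print(s['time'],p,np.degrees(s['tool_rot']),s['force'],s['finger_gap'])
d=np.array([.5327,-.0006])-p[:2];print('tool mm',1e3*d@[np.cos(y),np.sin(y)],1e3*d@[np.sin(y),-np.cos(y)])
f=snap('held',crop=(160,90,200,150),k=4)
snap('held_s','side',crop=(180,130,110,90),k=5)"
```

```text
5.675 [0.53189182 0.00148463 0.17280627] [ 1.79975363e+02 -1.73254659e-02  1.22619664e+02] [-0.45921859  0.97980277 -5.28475351] 0.04516926199957004
tool mm -2.1914693571817576 -0.4430350815836061
```

View pics/held.png

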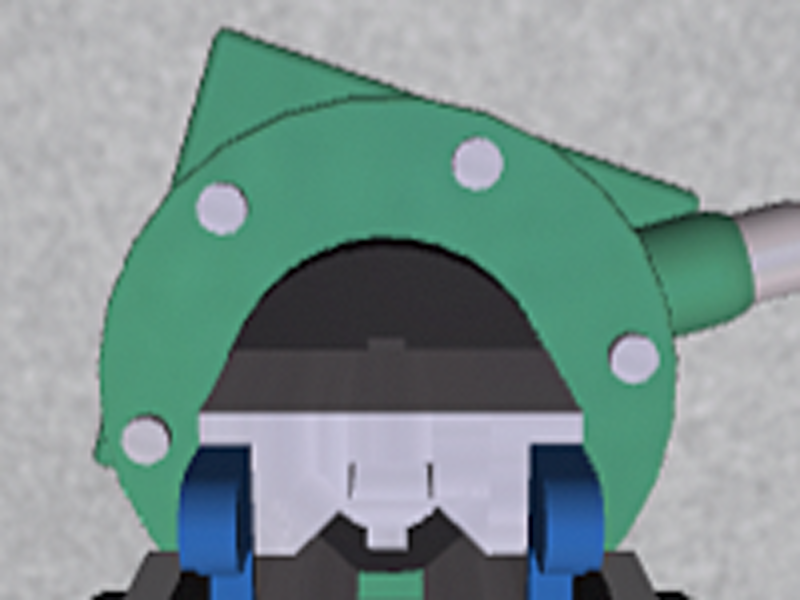

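Through the bore the shaft's tooth (crop u≈387) sits in the keyway (352–431), so the yaw looks right. Next I'll check where the socket sits in the hand.

```bash
python3 -c "
from h import *
import pickle
from bench import sense
s=sense();p=s['position'];y=s['tool_rot'][2]
R=np.array([[np.cos(y),np.sin(y)],[np.sin(y),-np.cos(y)]])
f=pickle.load(open('held.pkl','rb'))
g=lambda u,v,z:1e3*R@(at_z(f,u,v,z,.25,(160,90))[:2]-p[:2])
z=p[2]-.0298+.036
print('far corners',g(200,412,z),g(583,412,z),'key end',g(352,462,z),g(431,462,z),'tooth tip',g(387,550,.1225))
print('collar far',g(392,238,.09),'flange far',g(392,97,.074))
sh=1e3*R@(np.array([.5327,-.0006])-p[:2]);print('shaft est',sh)"
```

```text
far corners [ 24.08216646 -23.73369771] [24.02626932 23.64173279] key end [17.56234262 -4.99738213] [17.5498271   4.88473867] tooth tip [-17.20806005  -0.73082772]
collar far [33.61123868  0.26583544] flange far [59.45768681  0.32141284]
shaft est [-1.9074529 -0.2473036]
```

Emit:
carry_out(moves=[[[-2, -0.3, 8, 0, 0, 0, 160], [0, 0, 8, 0, 0, 0, 160], [0, 0, 0, 0, 0, 0, 160], [0, 0, 0, 0, 0, 0, 160]]])

```text
time: 6.28
position: [0.5327, -0.0018, 0.1566]
tool_rot: [-3.141, -0.0, 2.138]
force: [-0.5, 0.4, -4.7]
finger_gap: 0.0448
gripper_force: 62.4
```

```bash
cat > st.py <<'E'
from h import *
from bench import sense
import sys
s=sense();p=s['position'];y=s['tool_rot'][2]
print(s['time'],p,np.degrees(s['tool_rot']),s['force'],s['torque'],s['finger_gap'])
d=np.array([float(sys.argv[1]),float(sys.argv[2])])-p[:2];print('tool mm',1e3*d@[np.cos(y),np.sin(y)],1e3*d@[np.sin(y),-np.cos(y)])
E
python3 st.py .5327 -.0006
```

```text
6.275 [ 0.53268699 -0.00179284  0.15657613] [-1.79991533e+02 -9.66511989e-03  1.22498205e+02] [-0.47724208  0.39388302 -4.69028914] [-0.00944939  0.01437432 -0.03027589] 0.044761349675816624
tool mm 0.9990620899077313 0.6518587587915972
```

Emit:
carry_out(moves=[[[0.3, 0.2, 2, 0, 0, 0, 160], [0, 0, 2, 0, 0, 0, 160], [0, 0, 2, 0, 0, 0, 160], [0, 0, 2, 0, 0, 0, 160], [0, 0, 0, 0, 0, 0, 160]]])

```text
time: 6.9
position: [0.5326, -0.0015, 0.1485]
tool_rot: [-3.141, -0.0, 2.138]
force: [-0.1, -0.2, -3.9]
finger_gap: 0.0448
gripper_force: 62.5
```

```bash
python3 st.py .5327 -.0006
```

```text
6.9 [ 0.53257642 -0.0014595   0.14849561] [-1.79985687e+02 -7.99326076e-03  1.22503681e+02] [-0.09277578 -0.17633725 -3.89739147] [-0.01297535  0.0112329  -0.00407667] 0.0447801379520774
tool mm 0.6584592876971962 0.5660729943060081
```

Emit:
carry_out(moves=[[[0, 0, 2, 0, 0, 0, 160], [0, 0, 3, 0, 0, 0, 160], [0, 0, 3, 0, 0, 0, 160], [0, 0, 3, 0, 0, 0, 160], [0, 0, 3, 0, 0, 0, 160], [0, 0, 3, 0, 0, 0, 160], [0, 0, 3, 0, 0, 0, 160], [0, 0, 2, 0, 0, 0, 160], [0, 0, 2, 0, 0, 0, 160], [0, 0, 0, 0, 0, 0, 160]]])

```text
time: 8.15
position: [0.5326, -0.0015, 0.1245]
tool_rot: [-3.141, -0.0, 2.138]
force: [0.4, -0.2, -5.2]
finger_gap: 0.0448
gripper_force: 62.5
```

```bash
python3 st.py .5327 -.0006
```

```text
8.15 [ 0.5325855  -0.0014776   0.12454037] [-1.79987332e+02 -7.55297722e-03  1.22499798e+02] [ 0.42372972 -0.22628826 -5.24925602] [0.04121858 0.03462845 0.19281158] 0.04481805469966102
tool mm 0.6786435750723107 0.5681054523185373
```

Emit:
carry_out(moves=[[[0, 0, 1.5, 0, 0, 0, 160], [0, 0, 1.5, 0, 0, 0, 160], [0, 0, 1, 0, 0, 0, 160], [0, 0, 1, 0, 0, 0, 160], [0, 0, 0.7, 0, 0, 0, 160], [0, 0, 0, 0, 0, 0, 160]]])

```text
time: 8.9
position: [0.5328, -0.0015, 0.1198]
tool_rot: [3.141, 0.0, 2.138]
force: [-3.9, -0.7, 5.1]
finger_gap: 0.0448
gripper_force: 63.5
```

Emit:
carry_out(moves=[[[0, 0, 0.7, 0, 0, 0, 160], [0, 0, 0.7, 0, 0, 0, 160], [0, 0, 0, 0, 0, 0, 160]]])

```text
time: 9.28
position: [0.5328, -0.0015, 0.1197]
tool_rot: [3.141, 0.001, 2.138]
force: [-8.1, -0.3, 17.5]
finger_gap: 0.0449
gripper_force: 64.8
```

```bash
python3 -c "
from h import *
a=snap('home_s','scene',crop=(230,180,110,90),k=5);b=snap('home_d','side',crop=(190,140,90,80),k=5)
import cv2
A=cv2.imread('pics/home_s.png');B=cv2.imread('pics/home_d.png')
c=np.zeros((450,1000,3),np.uint8);c[:450,:550]=A;c[:400,550:1000]=B;cv2.imwrite('pics/home.png',cv2.resize(c,(800,360)))"; python3 st.py .5327 -.0006
```

```text
9.375 [ 0.53285556 -0.00155931  0.11965529] [1.79956415e+02 5.02371957e-02 1.22487435e+02] [-6.75316538 -1.11688929 17.41794803] [-0.18737905  1.6459428  -0.04325015] 0.044734881735511205
tool mm 0.8927431123248025 0.3840425814591694
```

View pics/home.png

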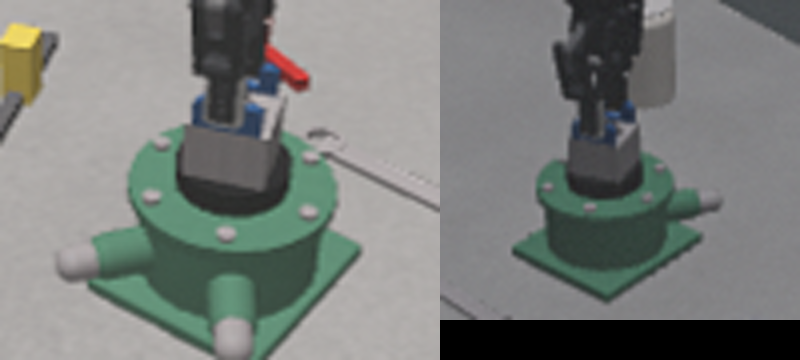

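The socket sits squared on the black collar, and the stiff contact at TCP 0.1197 agrees with fully home. I'll ease the pressure, let go, retreat and go to the bar.

Emit:
carry_out(moves=[[[0, 0, -1.2, 0, 0, 0, 150], [0, 0, 0, 0, 0, 0, 60], [0, 0, 0, 0, 0, 0, 0], [0, 0, 0, 0, 0, 0, 0], [0, 0, -10, 0, 0, 0, 0], [0, 0, -40, 0, 0, 0, 0], [0, 0, -30, 0, 0, 0, 0], [0, 0, -20, 0, 0, 0, 0], [0, 0, 0, 0, 0, 0, 0]]])

```text
time: 10.5
position: [0.5338, -0.0013, 0.2209]
tool_rot: [3.138, 0.002, 2.138]
force: [-0.2, 0.0, -0.8]
finger_gap: 0.0856
gripper_force: 0.0
```

```bash
python3 -c "
from h import *
f=snap('home_w','wrist',crop=(190,100,130,150),k=4)
from bench import sense
print(sense()['qpos'])"; python3 st.py .5327 -.0006
```

```text
[ 0.04549628  0.26298981 -0.16208733  1.8140758   0.04810186  1.066657
  0.43295208]
10.55 [ 0.53300921 -0.00142351  0.219479  ] [1.79918788e+02 4.92983437e-02 1.22500561e+02] [-0.11587199 -1.388862   -0.65256031] [-0.01883895  0.05498708  0.04434441] 0.08530455759523739
tool mm 0.860673395373363 0.181697200043103
```

View pics/home_w.png

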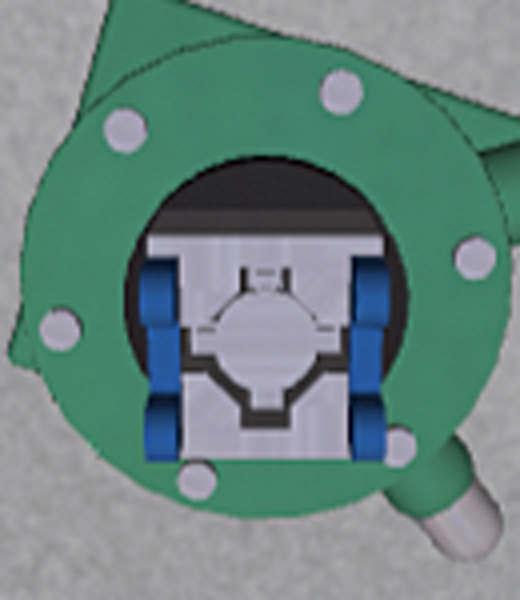

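The teeth lie in all four keyways, with equal gaps and the body level and square. Body-top corners are at crop (147,236), (385,236) and v≈458, and the keyway ends are at v 268 and 426. Now on to the bar.

Emit:
carry_out(moves=[[[-25, -19, 0, 0, 0, 6, 0], [0, 0, 0, 0, 0, 9, 0], [0, 0, 0, 0, 0, 9, 0], [0, 0, 0, 0, 0, 9, 0], [0, 0, 0, 0, 0, 9, 0], [0, 0, 0, 0, 0, 9, 0], [0, 0, 0, 0, 0, 9, 0], [0, 0, 0, 0, 0, 9, 0], [0, 0, 0, 0, 0, 9, 0], [0, 0, 0, 0, 0, 9, 0], [0, 0, 0, 0, 0, 0, 0]]])

```text
time: 11.92
position: [0.5295, -0.0339, 0.2179]
tool_rot: [-3.141, 0.002, 0.618]
force: [-0.6, 0.1, 0.2]
finger_gap: 0.0852
gripper_force: 0.0
```

```bash
python3 st.py .514 -.230; python3 -c "
from h import *
import pickle
f=pickle.load(open('home_w.pkl','rb'))
g=lambda u,v,z:at_z(f,u,v,z,.25,(190,100))[:2]
A=[g(u,v,.126) for u,v in((147,236),(385,236),(386,459),(147,459))]
K=[g(266,268,.126),g(266,426,.126)]
for B in(A,K):print(np.mean(B,0),[round(np.linalg.norm(B[i]-B[i-1]),4) for i in range(len(B))])
print(np.degrees(np.arctan2(*(A[1]-A[0])[::-1])))
sh=g(266,345,.124);print('shaft',sh)"
```

```text
11.925 [ 0.52947822 -0.03390395  0.21787711] [-1.79974160e+02  9.82572218e-02  3.54109265e+01] [-0.55150785  0.13542715  0.1554491 ] [-0.00413478  0.0183171  -0.0213674 ] 0.08524041516040995
tool mm -126.24024499451673 150.85303174333558
[ 0.53325723 -0.00200824] [np.float64(0.048), np.float64(0.0483), np.float64(0.048), np.float64(0.051)]
[ 0.53298439 -0.0017006 ] [np.float64(0.034), np.float64(0.034)]
32.395673252672005
shaft [ 0.53287456 -0.00152323]
```

Emit:
carry_out(moves=[[[-20, 24, 0, 0, 0, 0, 0], [-36, 43, 0, 0, 0, 0, 0], [-40, 48, 0, 0, 0, 0, 0], [-22, 27, 0, 0, 0, 0, 0], [-8, 9, 0, 0, 0, 0, 0], [0, 0, 0, 0, 0, 0, 0], [0, 0, 0, 0, 0, 0, 0]]])

```text
time: 12.8
position: [0.5155, -0.227, 0.2186]
tool_rot: [-3.141, -0.0, 0.623]
force: [0.4, -0.9, 1.1]
finger_gap: 0.0853
gripper_force: 0.0
```

```bash
python3 -c "
from h import *
import cv2
f=snap('bar','wrist',crop=(190,100,130,150),k=4)
im=f['color'];h=cv2.cvtColor(im,cv2.COLOR_BGR2HSV)
m=cv2.inRange(h,(18,120,60),(35,255,255))
n,l,s,c=cv2.connectedComponentsWithStats(m);print(s[1:],c[1:])
d=cv2.inRange(h,(0,0,0),(180,120,100));d[:110]=0;
n,l,s,c=cv2.connectedComponentsWithStats(d)
for i in range(1,n):
  if s[i,4]>40:print(s[i],c[i],cv2.minAreaRect(np.argwhere(l==i)[:,::-1].astype(np.float32)))
print(np.round(h[130:260:4,257].tolist()).tolist())
"; python3 st.py .514 -.230
```

```text
[[251 155  23  33 686]] [[261.70262391 171.10495627]]
[257 110  11  47 462] [262.01731602 132.64285714] ((262.0, 133.0), (46.0, 10.0), 90.0)
[  0 119  71  33  76] [ 33.90789474 134.59210526] ((34.95264434814453, 135.10330200195312), (76.96748352050781, 0.9848194122314453), 24.623563766479492)
[ 82 151  14  23  64] [ 90.875   160.59375] ((89.89415740966797, 160.58392333984375), (23.40939712524414, 8.287269592285156), 70.01689147949219)
[256 187  10  35 328] [260.26219512 204.00609756] ((260.5, 204.0), (34.0, 9.0), 90.0)
[    0   236   512   148 42365] [255.40035407 332.72125575] ((255.50003051757812, 309.5), (146.99996948242188, 510.99993896484375), 90.0)
[[120, 4, 118], [140, 9, 89], [120, 3, 87], [135, 5, 93], [135, 8, 67], [120, 7, 73], [120, 13, 77], [25, 245, 100], [25, 255, 215], [28, 255, 244], [28, 255, 243], [27, 255, 244], [27, 255, 243], [27, 255, 244], [24, 239, 224], [111, 29, 89], [113, 23, 87], [113, 24, 86], [120, 20, 89], [116, 21, 84], [111, 21, 84], [115, 18, 84], [115, 18, 85], [120, 8, 127], [110, 5, 154], [120, 3, 156], [120, 3, 160], [105, 3, 157], [120, 3, 158], [120, 3, 158], [120, 3, 153], [120, 3, 158], [110, 5, 154]]
12.85 [ 0.51563483 -0.22694623  0.21867096] [-1.79960341e+02 -2.42734007e-02  3.56766153e+01] [ 0.5736431  -0.16524376 -0.24336096] [-0.00142789 -0.00024532  0.00669361] 0.08535566910338008
tool mm -3.108991687466111 1.5271951487397155
```

View pics/bar.png

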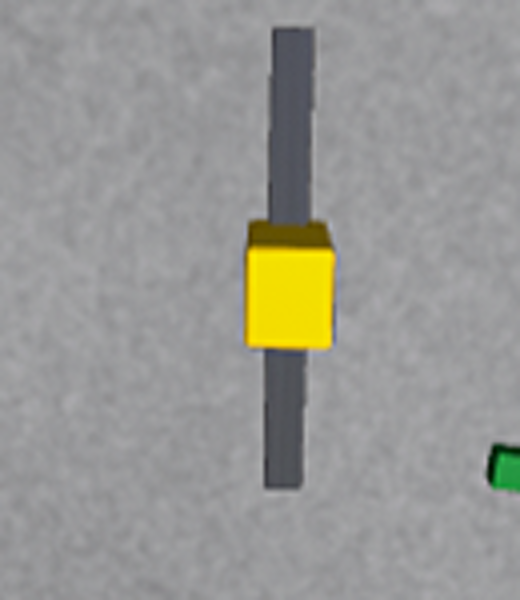

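The bar runs nearly along tool x, with its ends at crop (294,28) and (283,488). The block's top face spans 246–333 × 248–347. A green bar end shows at lower right (490,465).

```bash
python3 -c "
from h import *
import pickle
from bench import sense
s=sense();p=s['position'];y=s['tool_rot'][2]
R=np.array([[np.cos(y),np.sin(y)],[np.sin(y),-np.cos(y)]])
f=pickle.load(open('bar.pkl','rb'))
g=lambda u,v,z:1e3*R@(at_z(f,u,v,z,.25,(190,100))[:2]-p[:2])
a,b=g(294,28,.012),g(283.5,488,.012);print(a,b,np.linalg.norm(a-b),(a+b)/2,np.degrees(np.arctan2((a-b)[1],(a-b)[0])))
B=[g(u,v,.052) for u,v in((247,248),(333,248),(332,347),(246,347))];print(B,np.mean(B,0))
print('green',g(490,465,.012))"
```

```text
[66.22868956  8.07714055] [-72.05254693   5.3336873 ] 138.30844840836332 [-2.91192868  6.70541392] 1.1365798964092968
[array([10.46888764, -4.76431198]), array([10.44490676, 17.81119053]), array([-16.39117137,  17.86824265]), array([-16.36725434,  -5.19872216])] [-2.96115783  6.42909976]
green [-64.52053466  69.31666147]
```

Emit:
carry_out(moves=[[[-3, 6.5, 20, 0, 0, 1.1, 0], [0, 0, 45, 0, 0, 0, 0], [0, 0, 45, 0, 0, 0, 0], [0, 0, 45, 0, 0, 0, 0], [0, 0, 20, 0, 0, 0, 0], [0, 0, 7, 0, 0, 0, 80], [0, 0, 0, 0, 0, 0, 130], [0, 0, 0, 0, 0, 0, 150], [0, 0, 0, 0, 0, 0, 170], [0, 0, 0, 0, 0, 0, 190], [0, 0, 0, 0, 0, 0, 220], [0, 0, 0, 0, 0, 0, 220]]], newtons=50)

```text
time: 14.35
position: [0.5171, -0.2359, 0.0379]
tool_rot: [3.141, -0.001, 0.6]
force: [-1.2, 2.0, 6.2]
finger_gap: 0.0217
gripper_force: 48.8
```

```bash
python3 st.py .5329 -.0016
```

```text
14.35 [ 0.51710594 -0.23589216  0.03788594] [ 1.79947435e+02 -6.52493428e-02  3.44027250e+01] [-1.16292694  1.96418186  6.16116959] [ 0.3635153   0.27566552 -0.01189248] 0.021729840352770695
tool mm 145.40799777018037 -184.3875829592205
```

Emit:
carry_out(moves=[[[0, 0, -10, 0, 0, 0, 220], [0, 0, -40, 0, 0, 0, 220], [0, 0, -50, 0, 0, 0, 220], [0, 0, -45, 0, 0, 0, 220], [0, 0, -20, 0, 0, 2, 220], [15, -20, 0, 0, 0, 0, 220], [28, -38, 0, 0, 0, 0, 220], [34, -46, 0, 0, 0, 0, 220], [34, -46, 0, 0, 0, 0, 220], [20, -28, 0, 0, 0, 0, 220], [8, -11, 0, 0, 0, 0, 220], [0, 0, 0, 0, 0, 0, 220], [0, 0, 0, 0, 0, 0, 220], [0, 0, 0, 0, 0, 0, 220]]])

```text
time: 16.1
position: [0.5326, -0.0036, 0.2018]
tool_rot: [3.141, 0.0, 0.563]
force: [0.1, -0.4, -2.4]
finger_gap: 0.0216
gripper_force: 49.4
```

```bash
python3 st.py .5329 -.0016; python3 -c "
from h import *
import cv2
f=snap('barheld','wrist',crop=(160,90,200,150),k=4)
im=f['color'];h=cv2.cvtColor(im,cv2.COLOR_BGR2HSV)
for nm,lo,hi in(('yel',(18,120,60),(35,255,255)),('blue',(100,120,40),(120,255,255))):
  n,l,s,c=cv2.connectedComponentsWithStats(cv2.inRange(h,lo,hi))
  for i in range(1,n):
    if s[i,4]>20:print(nm,s[i],c[i].round(1))
"
```

```text
16.1 [ 0.53257403 -0.00355884  0.20182135] [1.79976127e+02 1.62554331e-02 3.22555149e+01] [ 0.0959342  -0.38332763 -2.35440231] [-0.04414674  0.02559363  0.02383848] 0.021559810126288187
tool mm 1.3210902389426926 -1.482581275020272
yel [ 233  192   49   79 3352] [256.2 232. ]
blue [227 164  16  13 200] [234.5 169.8]
blue [263 164  18  13 214] [271.8 169.6]
blue [228 216   5  10  46] [230.2 220.8]
```

```bash
python3 -c "
from h import *
import pickle,cv2
from bench import sense
s=sense();p=s['position'];y=s['tool_rot'][2]
R=np.array([[np.cos(y),np.sin(y)],[np.sin(y),-np.cos(y)]])
f=pickle.load(open('barheld.pkl','rb'))
g=lambda u,v,z:1e3*R@(at_z(f,u,v,z,1)[:2]-p[:2])
# prong outer edges: blob spans incl. half pixel
print('prong outer',g(226.5,170,.144),g(280.5,170,.144),'inner',g(242.5,170,.144),g(262.5,170,.144))
print('prong far edge',g(253,163.5,.144))
h=cv2.cvtColor(f['color'],cv2.COLOR_BGR2HSV)
for v in range(190,272,6):
  r=np.where(cv2.inRange(h,(18,120,60),(35,255,255))[v])[0];print(v,r.min() if len(r) else 0,r.max() if len(r) else 0,h[v,257,2],end=' | ')
zt=p[2]-.0379+.052
print();print('block top face at z',zt,[g(257,v,zt).round(1) for v in(225,228,231,270)])
print(h[186:275:2,257,2])
for v in(95,110,125,140,150,160):
  r=np.where(h[v,235:280,2]<105)[0]; print(v,235+r.min() if len(r) else 0,235+r.max() if len(r) else 0,end=' | ')"
```

```text
prong outer [ 23.39344999 -19.5877756 ] [23.33632352 18.03885611] inner [23.37652571 -8.44051465] [23.3553679  5.4951846]
prong far edge [27.95066992 -1.10146374]
190 0 0 110 | 196 234 271 113 | 202 234 273 116 | 208 234 276 118 | 214 234 278 118 | 220 233 281 251 | 226 234 280 253 | 232 235 279 252 | 238 235 279 253 | 244 235 279 252 | 250 235 279 252 | 256 235 279 252 | 262 235 279 252 | 268 235 277 255 | 
block top face at z 0.21591258283378995 [array([11. ,  1.6]), array([9.4, 1.6]), array([7.9, 1.6]), array([-13.2,   1.6])]
[110 109 110 110 114 113 113 115 116 116 116 118 117 118 118 115 171 251
 252 253 253 253 252 252 253 252 253 252 252 252 252 252 252 252 252 252
 252 252 252 252 253 255 112 103 103]
95 245 245 | 110 242 263 | 125 242 263 | 140 243 262 | 150 235 276 | 160 235 279 |
```

```bash
cat > rel.py <<'E'
from h import *
import cv2
from bench import sense,eyes
P=[];C=[];Y=[]
for i in range(8):
    f=eyes.grab_frame("wrist");s=sense();P.append(s['position']);Y.append(s['tool_rot']);C.append(-f["R"].T@f["t"])
P=np.array(P);C=np.array(C);print('std mm',1e3*P.std(0),1e3*C.std(0));p=P.mean(0);print('pos',p,'rot',np.degrees(np.mean(Y,0)[2]),s['force'],s['time'])
y=np.mean(Y,0)[2];R=np.array([[np.cos(y),np.sin(y)],[np.sin(y),-np.cos(y)]])
print('cam-tcp tool',1e3*R@(C.mean(0)-p)[:2],'z',C.mean(0)[2]-p[2],'cam x in tool',R@f["R"][0,:2],'fwd',f["R"][2])
print('fork est - tcp',1e3*R@(np.array([.5329,-.0016])-p[:2]))
g=lambda u,v,z:(1e3*R@(at_z(f,u,v,z,1)[:2]-p[:2])).round(2)
h=cv2.cvtColor(f['color'],cv2.COLOR_BGR2HSV)
yl=cv2.inRange(h,(18,120,60),(35,255,255)); bl=cv2.inRange(h,(100,120,40),(120,255,255))
r=np.where(yl[250])[0];zt=p[2]-.0379+.052;print('block y',g(r.min()-.5,250,zt),g(r.max()+.5,250,zt))
for v in(112,120,130,140):
  r=np.where(h[v,235:280,2]<105)[0]+235;print('bar',v,g(r.min()-.5,v,p[2]-.0259),g(r.max()+.5,v,p[2]-.0259))
n,l,s,c=cv2.connectedComponentsWithStats(bl)
for i in range(1,n):
  if s[i,4]>80:x,yy,w,hh=s[i,:4];print('prong',g(x-.5,c[i,1],.144),g(x+w-.5,c[i,1],.144))
E
python3 rel.py
```

```text
std mm [0.02404487 0.36773788 0.01363912] [0.01346582 0.47614059 0.00352976]
pos [ 0.53261282 -0.00228071  0.2017863 ] rot 32.359998349662916 [ 1.18598065 -0.47522728 -1.98170636] 16.55
cam-tcp tool [65.9486745   1.69859851] z 0.15218175724641855 cam x in tool [-3.41778769e-04  9.99999789e-01] fwd [-0.22080341 -0.1404347  -0.96515488]
fork est - tcp [ 0.60691747 -0.421288  ]
block y [-1.76 -9.99] [-1.77 12.17]
bar 112 [63.47 -7.61] [63.47  4.76]
bar 120 [59.08 -7.67] [59.08  4.79]
bar 130 [53.51 -7.75] [53.5   4.81]
bar 140 [47.84 -7.25] [47.84  4.26]
prong [ 23.13 -18.81] [23.12 -9.05]
prong [23.37  4.9 ] [23.36 18.84]
```

The image numbers show the bar rolled about 3.5° in the grip: bar centre y is −1.4 while the block top is +1.1. I'll level it with the wrist and measure again.

Emit:
carry_out(moves=[[[0, 0, 0, -3.5, 0, 0, 220], [0, 0, 0, 0, 0, 0, 220], [0, 0, 0, 0, 0, 0, 220], [0, 0, 0, 0, 0, 0, 220]]])

```text
time: 17.05
position: [0.5327, -0.0022, 0.2018]
tool_rot: [3.081, 0.0, 0.565]
force: [-0.4, -0.0, -1.8]
finger_gap: 0.0216
gripper_force: 49.5
```

```bash
cat >> rel.py <<'E'
print('tool_rot',np.degrees(np.mean(Y,0)))
col=h[90:125,248:258,2].mean(1);e=90+int(np.argmin(np.diff(col)));print('bar end row',e,col.round(),g(252,e+.5,p[2]-.0259))
col=h[205:285,257,2].astype(int);a=205+int(np.argmax(np.diff(col)));b=205+int(np.argmin(np.diff(col)));print('top face',a,b,g(257,a+.5,zt),g(257,b+.5,zt))
# front-face (lower) yellow edges
for v in(194,198,204,210,250,265):
  r=np.where(yl[v])[0];print(v,r.min() if len(r) else None,r.max() if len(r) else None,end=' | ')
import pickle;pickle.dump(f,open('last.pkl','wb'))
E
python3 rel.py
```

```text
std mm [0.04327623 0.11932935 0.01469019] [0.06240341 0.13291251 0.02592513]
pos [ 0.53267086 -0.00204976  0.20176547] rot 32.375804088329076 [-0.3544947   0.48425299 -1.78060738] 17.45
cam-tcp tool [66.03907805 -7.71188124] z 0.151907249054906 cam x in tool [-7.81592561e-04  9.98106467e-01] fwd [-0.18938087 -0.1901174  -0.96332251]
fork est - tcp [ 0.4343583 -0.2571493]
block y [ -1.59 -10.71] [-2.27 11.49]
bar 112 [63.31 -9.24] [63.28  8.19]
bar 120 [58.93 -5.95] [58.89  6.52]
bar 130 [53.37 -6.03] [53.31  5.97]
bar 140 [47.72 -6.11] [47.63  5.99]
prong [ 23.26 -19.23] [23.07 -5.39]
prong [22.94  8.56] [22.8 19.1]
tool_rot [1.76511321e+02 2.48443686e-03 3.23758041e+01]
bar end row 99 [181. 181. 182. 183. 183. 181. 179. 180. 188. 153.  79. 106. 110. 109.
 109. 108. 109. 108. 109. 108. 108. 108. 108. 108. 109. 109. 109. 108.
 109. 109. 109. 109. 109. 109. 109.] [7.004e+01 5.000e-02]
top face 218 269 [14.55  0.35] [-12.63   0.32]
194 234 271 | 198 234 272 | 204 234 274 | 210 234 277 | 250 235 279 | 265 235 279 |
```

Emit:
carry_out(moves=[[[0.4, -0.5, 5, 0, 0, 0, 220], [0, -0.3, 5, 0, 0, 0, 220], [0, -0.3, 5, 0, 0, 0, 220], [0, 0, 0, 0, 0, 0, 220], [0, 0, 0, 0, 0, 0, 220]]])

```text
time: 18.08
position: [0.533, -0.0015, 0.1868]
tool_rot: [3.08, -0.0, 0.565]
force: [0.1, 0.3, -1.8]
finger_gap: 0.0215
gripper_force: 49.5
```

```bash
python3 rel.py
```

```text
std mm [0.04205463 0.01160383 0.04344138] [0.02337275 0.00042137 0.0573257 ]
pos [ 0.53296072 -0.00146082  0.18690318] rot 32.39987524579424 [ 1.06068926  0.15519171 -2.02658978] 18.475
cam-tcp tool [66.00512378 -7.83099495] z 0.15190791104124313 cam x in tool [-0.00103807  0.998095  ] fwd [-0.18905539 -0.1901745  -0.96337517]
fork est - tcp [-0.12584446  0.08497592]
block y [ -1.64 -10.61] [-2.33 11.58]
bar 112 [63.25 -7.45] [63.22  6.61]
bar 120 [58.86 -5.83] [58.82  6.63]
bar 130 [53.31 -5.91] [53.24  6.08]
bar 140 [47.66 -5.99] [47.57  6.1 ]
prong [22.64  7.51] [22.47 19.32]
prong [ 22.84 -19.06] [22.64 -5.51]
tool_rot [ 1.76492475e+02 -1.58670702e-02  3.23998752e+01]
bar end row 99 [182. 182. 182. 184. 184. 182. 180. 181. 188. 154.  79. 107. 110. 109.
 109. 109. 109. 109. 109. 109. 109. 109. 109. 109. 109. 110. 110. 109.
 110. 110. 110. 110. 109. 109. 110.] [69.97  0.16]
top face 218 269 [14.49  0.45] [-12.67   0.41]
194 234 270 | 198 234 272 | 204 234 274 | 210 234 277 | 250 235 279 | 265 235 279 |
```

Emit:
carry_out(moves=[[[0, -0.12, 2, 0, 0, 0, 220], [0, -0.12, 2, 0, 0, 0, 220], [0, -0.12, 2, 0, 0, 0, 220], [0, -0.12, 2, 0, 0, 0, 220], [0, -0.12, 2, 0, 0, 0, 220], [0, -0.12, 2, 0, 0, 0, 220], [0, -0.12, 2, 0, 0, 0, 220], [0, 0, 0, 0, 0, 0, 220]]])

```text
time: 19.48
position: [0.5327, -0.0015, 0.1725]
tool_rot: [3.081, 0.0, 0.566]
force: [-0.6, 0.5, -2.1]
finger_gap: 0.022
gripper_force: 49.5
```

```bash
python3 st.py .5329 -.0016
```

```text
19.475 [ 0.53274907 -0.00151355  0.17252704] [1.76505761e+02 1.90336127e-02 3.24010238e+01] [-0.61744516  0.53409762 -2.07131794] [0.0845517  0.10459457 0.00552414] 0.022014955867550937
tool mm 0.08110704278726065 0.1538644056008037
```

Emit:
carry_out(moves=[[[0, -0.06, 1, 0, 0, 0, 220], [0, -0.06, 1, 0, 0, 0, 220], [0, -0.06, 1, 0, 0, 0, 220], [0, -0.04, 0.7, 0, 0, 0, 220], [0, 0, 0, 0, 0, 0, 220]]])

```text
time: 20.1
position: [0.5329, -0.0015, 0.169]
tool_rot: [3.081, 0.0, 0.565]
force: [0.1, -0.0, -1.9]
finger_gap: 0.0218
gripper_force: 49.5
```

Emit:
carry_out(moves=[[[0, -0.03, 0.5, 0, 0, 0, 220], [0, -0.03, 0.5, 0, 0, 0, 220], [0, -0.03, 0.4, 0, 0, 0, 220], [0, 0, 0, 0, 0, 0, 220]]])

```text
time: 20.6
position: [0.5329, -0.0015, 0.1676]
tool_rot: [3.081, 0.0, 0.566]
force: [-0.7, 0.1, -1.7]
finger_gap: 0.0215
gripper_force: 49.5
```

Emit:
carry_out(moves=[[[0, -0.03, 0.5, 0, 0, 0, 220], [0, -0.03, 0.5, 0, 0, 0, 220], [0, 0, 0, 0, 0, 0, 220]]])

```text
time: 20.98
position: [0.533, -0.0015, 0.1673]
tool_rot: [3.08, -0.001, 0.565]
force: [-2.7, 0.7, 5.8]
finger_gap: 0.0221
gripper_force: 50.5
```

Emit:
carry_out(moves=[[[0, -0.03, 0.6, 0, 0, 0, 220], [0, 0, 0, 0, 0, 0, 220]]])

```text
time: 21.22
position: [0.5332, -0.0015, 0.1673]
tool_rot: [3.08, -0.001, 0.565]
force: [-3.5, 0.1, 10.3]
finger_gap: 0.0216
gripper_force: 51.1
```

```bash
python3 rel.py
```

```text
std mm [0.01062624 0.01589781 0.00692715] [0.0029854  0.00033728 0.0006321 ]
pos [ 0.53322218 -0.00149148  0.16730669] rot 32.39313231181714 [-3.38569963 -1.31743869 10.16428631] 21.625
cam-tcp tool [65.84542525 -7.87921607] z 0.1519726278102142 cam x in tool [-0.00112371  0.99807017] fwd [-0.18808371 -0.189971   -0.96360549]
fork est - tcp [-0.3301839  -0.08097162]
block y [ -1.64 -10.59] [-2.35 11.61]
bar 112 [63.29 -6.28] [63.26  6.66]
bar 120 [58.9  -5.79] [58.86  6.11]
bar 130 [53.35 -5.87] [53.28  6.13]
bar 140 [47.7  -5.95] [47.61  6.15]
prong [22.81  6.03] [22.59 19.1 ]
prong [ 22.94 -19.19] [22.72 -5.76]
tool_rot [ 1.76471161e+02 -6.91223137e-02  3.23931323e+01]
bar end row 99 [184. 184. 185. 185. 184. 182. 182. 183. 190. 158.  83. 103. 113. 111.
 111. 111. 111. 110. 110. 110. 110. 111. 110. 110. 111. 111. 111. 111.
 111. 111. 111. 111. 111. 111. 111.] [70.02  0.21]
top face 218 269 [14.48  0.48] [-12.68   0.44]
194 234 270 | 198 234 271 | 204 234 275 | 210 234 277 | 250 235 279 | 265 235 279 |
```

Emit:
carry_out(moves=[[[0, 0.05, -0.9, 0, 0, 0, 220], [0, 0, 0, 0, 0, 0, 150], [0, 0, 0, 0, 0, 0, 80], [0, 0, 0, 0, 0, 0, 0], [0, 0, 0, 0, 0, 0, 0], [0, 0, 0, 0, 0, 0, 0], [0, 0.6, -10, 0, 0, 0, 0], [0, 1.8, -30, 0, 0, 0, 0], [0, 1.5, -25, 0, 0, 0, 0], [0, 0, 0, 3.5, 0, 0, 0], [0, 0, 0, 0, 0, 0, 0], [0, 0, 0, 0, 0, 0, 0]]])

```text
time: 23.12
position: [0.5326, -0.0014, 0.2319]
tool_rot: [3.141, 0.0, 0.565]
force: [0.2, -0.4, -0.4]
finger_gap: 0.0854
gripper_force: 0.0
```

```bash
python3 -c "
from h import *
import cv2
from bench import sense
f=snap('final','wrist',crop=(160,60,200,200),k=3)
s=sense();p=s['position'];y=s['tool_rot'][2];print(p,np.degrees(s['tool_rot']),s['force'])
R=np.array([[np.cos(y),np.sin(y)],[np.sin(y),-np.cos(y)]])
F=np.array([.5329,-.0016])
g=lambda u,v,z:(1e3*R@(at_z(f,u,v,z,1)[:2]-F)).round(2)
h=cv2.cvtColor(f['color'],cv2.COLOR_BGR2HSV)
yl=cv2.inRange(h,(18,120,60),(35,255,255));br=cv2.inRange(h,(18,120,190),(35,255,255))
ys,xs=np.nonzero(br);print('top face u',xs.min(),xs.max(),'v',ys.min(),ys.max())
print('block top',g(xs.min()-.5,ys.mean(),.182),g(xs.max()+.5,ys.mean(),.182),g(xs.mean(),ys.min()-.5,.182),g(xs.mean(),ys.max()+.5,.182))
x0=int(xs.mean())
print('col',[(v,int(h[v,x0-3:x0+4,2].mean())) for v in range(70,300,3)])
pc=cv2.inRange(h,(100,120,40),(120,255,255));n,l,st,c=cv2.connectedComponentsWithStats(pc)
for i in range(1,n):
  if st[i,4]>15:print('blue',st[i],g(st[i,0]-.5,c[i,1],.144),g(st[i,0]+st[i,2]-.5,c[i,1],.144))
for v in range(80,290,10):
  r=np.where((h[v,x0-20:x0+21,2]<125)&(yl[v,x0-20:x0+21]==0))[0]+x0-20
  if len(r):print('bar?',v,r.min(),r.max(),g(r.min()-.5,v,.142),g(r.max()+.5,v,.142))
"
```

```text
[ 0.53249175 -0.00119093  0.23181707] [1.79971886e+02 3.47366090e-02 3.24183743e+01] [-0.52338071  0.29587704  0.07431601]
top face u 240 273 v 185 222
block top [  1.38 -11.  ] [ 1.33 12.49] [14.99  0.58] [-12.55   0.51]
col [(70, 162), (73, 163), (76, 162), (79, 164), (82, 163), (85, 160), (88, 161), (91, 166), (94, 165), (97, 160), (100, 144), (103, 96), (106, 95), (109, 95), (112, 96), (115, 96), (118, 95), (121, 95), (124, 95), (127, 95), (130, 96), (133, 95), (136, 96), (139, 96), (142, 95), (145, 95), (148, 95), (151, 95), (154, 95), (157, 94), (160, 95), (163, 95), (166, 94), (169, 94), (172, 87), (175, 102), (178, 103), (181, 103), (184, 107), (187, 245), (190, 246), (193, 246), (196, 246), (199, 246), (202, 246), (205, 246), (208, 246), (211, 246), (214, 246), (217, 246), (220, 249), (223, 86), (226, 91), (229, 91), (232, 90), (235, 90), (238, 90), (241, 90), (244, 90), (247, 90), (250, 90), (253, 90), (256, 90), (259, 89), (262, 89), (265, 95), (268, 157), (271, 155), (274, 162), (277, 156), (280, 161), (283, 157), (286, 161), (289, 158), (292, 160), (295, 159), (298, 160)
[... 477 characters left out ...]
64 [48.53 -5.42] [48.51  7.  ]
bar? 140 247 264 [40.83 -7.06] [40.81  7.04]
bar? 150 236 276 [ 33.01 -15.82] [32.96 16.55]
bar? 160 236 276 [ 25.04 -15.98] [24.99 16.67]
bar? 170 249 264 [16.92 -5.7 ] [16.9   7.15]
bar? 180 237 276 [  8.69 -15.5 ] [ 8.63 16.91]
bar? 190 237 276 [  0.29 -15.66] [ 0.23 17.04]
bar? 200 239 239 [ -8.26 -14.18] [ -8.26 -13.35]
bar? 210 236 276 [-16.95 -16.83] [-17.02  17.3 ]
bar? 220 273 273 [-25.87  14.07] [-25.87  14.91]
bar? 230 250 263 [-34.85  -5.32] [-34.88   6.54]
bar? 240 250 263 [-44.04  -5.4 ] [-44.07   6.58]
bar? 250 250 263 [-53.4   -5.47] [-53.43   6.61]
bar? 260 241 263 [-62.92 -13.39] [-62.97   6.65]
bar? 270 240 241 [-72.64 -14.43] [-72.64 -12.67]
```

```bash
python3 -c "
from bench import ticket
print(ticket.finish_job())"
```

```text
the job is handed in; nothing more can be done
None
```

The job is handed in: the socket is fully home on the toothed shaft and the bar with the yellow handle lies level in both fork slots, with the arm clear and about 23 s of the 67 s used; the judge's verdict was not shown.

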